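# Load the photometer vial and hold its shutter open at the index

## Task

Stand the small sample vial upright in the middle of the photometer's narrow raised sample stage and let go of it, with the shutter still closed. Then pull the spring-return shutter handle out until it is level with the pointer on the index rail and keep it there: finish while still holding the handle at the pointer, as it springs shut when released. Leave the wide jar, the amber reagent bottle and the beaker where they are.

Things in the scene. Friction and masses are not known exactly. Their poses are not given: they have to be found in the camera images.
- vial: Sample vial to be measured: the small slim closed glass vial with a blue cap and paper label, 28 mm in diameter, 70 mm tall, about 60 g, standing upright on the bench. Origin: centre of its underside; z up along its axis. It is not the wide jar, which is twice as wide.
- photometer: White bench photometer, fixed to the bench. Origin: on the bench, on the axis of the sample stage; z up; -x (towards the robot's side) is the way the shutter handle pulls out. In a row along y stand the receiver (-y), the stage and the lamp house (+y) on a 10 mm thick base plate.
- stage_top (a point): Centre of the top face of the photometer's sample stage: a round aluminium disc, 40 mm in diameter, on a 26 mm column, its top 50 mm above the bench. Axes as the photometer's.
- lamp_house (a point): Centre of the top of the lamp house, 110 mm above the bench: a white box 140 mm along the photometer's x, 130 mm along y, 110 mm tall; its near side is 90 mm from the stage's axis.
- receiver (a point): Centre of the top of the receiver, 110 mm above the bench: a white box 50 mm along x, 45 mm along y, 110 mm tall; its near side is 107 mm from the stage's axis.
- shutter: Shutter handle: aluminium cross-bar, 12 mm thick (x), 50 mm long (y), 24 mm high, on a stem over a 10 mm rod out of the lamp house's front (rod top 40 mm below the bar's centre). Origin: centre of the bar, 90 mm above the bench; axes as the photometer's. Closed, it is 60 mm off the house; slides along -x, 75 mm to a stop, spring 4.5 N closed, +1.1 N per 10 mm. Pinch from above, closing along x.
- index: Index: small steel clip with a thin upright pointer (4 mm along x) aimed at the handle's end. Origin: the pointer's tip, 90 mm above the bench, 35 mm to +y of the handle's centre, 10 mm clear of the bar; axes as the photometer's. Fixed, 20 to 55 mm farther out (-x) than the closed handle. At the mark, the middle of the bar has the same x as this point.
- rail_end (a point): Outer (-x) end of the index rail, at its top, 70 mm above the bench: a 10 mm square bar along x from the lamp house's front, 150 mm long, 55 mm to +y of the handle's centre, on a 10 mm square foot at this end.
- jar: Bystander: wide squat glass jar with a blue cap, 58 mm in diameter, 60 mm tall; stands on the bench near the vial. Origin: centre of its underside.
- reagent: Bystander: amber reagent bottle with a white cap, 72 mm in diameter, 160 mm tall. Origin: centre of its underside.
- beaker: Bystander: open glass beaker, 68 mm in diameter, 85 mm tall. Origin: centre of its underside.
Things that resemble listed ones, but are neither listed nor needed, are in the scene too. Leave any black or red look-alike of the vial alone.

How it is judged (in metres and radians):
On the way, in this order (a step that is already met when the one before it is completed fails the run):
1. the vial stands upright, released, in the middle of the sample stage, with the shutter still closed (horizontal distance between vial and stage_top below 0.01 m and z of vial in the frame of stage_top between -0.004 and 0.005 m and angle between vial's own z axis and vertical below 0.12 rad and contact force between vial and photometer above 0.1 N and contact force between the fingers and vial below 0.1 N and x of shutter in the frame of photometer above -0.088 m), for 0.3 s.
2. the handle is held at the index pointer (x of shutter in the frame of index between -0.006 and 0.006 m and contact force between the fingers and shutter above 2 N), for 0.3 s.
At the end, for the whole second after the job is handed in: The robot's fingers hold the shutter handle, at rest, with the middle of its bar within 6 mm of the index pointer along the slide; the vial stands at rest, upright (within 7 degrees) and untouched on the sample stage, its axis within 10 mm of the stage's centre (all of step 2 and horizontal distance between vial and stage_top below 0.01 m and z of vial in the frame of stage_top between -0.004 and 0.005 m and angle between vial's own z axis and vertical below 0.12 rad and contact force between vial and photometer above 0.1 N and contact force between the fingers and vial below 0.1 N and linear speed of each of shutter, vial below 0.02 m/s); the arm keeps its last pose, push and grip.
It fails at once if a bystander (jar, reagent bottle or beaker) is moved by more than 30 mm or tipped (distance of any of jar, reagent, beaker from where it was at the start of the episode above 0.03 m or angle between any of jar, reagent, beaker's own z axis and vertical above 0.3 rad).
It also fails if it takes over 58 s, if anything falls off the work surface, if the arm or the gripper's body presses on something with over 40 N, if the wrist force passes 120 N, or if a joint passes its speed limit or range.

## Robot

A 6-joint arm with a two-finger parallel gripper is mounted at the origin on the work surface. World frame = base frame: x ahead of the robot, y to its left, z up, the work surface at z = 0. Lengths are in mm, angles in rad, forces in N, time in s.
With the tool pointing down it reaches from about 400 to 925 mm from the base axis. Payload 12.5 kg.
Tool frame: the origin (TCP) lies midway between the tips of the shut fingers; the grasp point (between the pads) lies 19 mm behind it; z points along the fingers, y is the line along which they close (so a half turn about z gives the same grasp; the last joint's range is limited). The gripper opens to 95 mm and grips with 3 to 60 N. Pads are 20 mm wide; open, the fingers measure 119 mm over their backs; the gripper's body (75 mm by 180 mm) begins 59 mm behind the grasp point.
Start: joints at [1.095, 0.491, 1.559, -0, 1.092, -0.106], TCP at [225.878, 582.774, 214.661] pointing down, gripper open.
Joint ranges: [-3.1, 3.1], [-0.84, 2.19], [0.05, 2.79], [-1.13, 4.28], [0.06, 2.93], [-2.69, 2.69]. Speed limits (rad/s): [2.22, 2.22, 2.79, 3.14, 3.14, 3.14].

## Interface

Orientations are given as [roll, pitch, yaw] about the fixed x, y, z axes, in that order (R = Rz(yaw) Ry(pitch) Rx(roll)).
In Python, from cell import state, read_camera, camera_info, env gives the robot as it stands.
- The arm moves only by the tool move_arm, never from a script. Its argument "commands" is a list of rows, each a list of 3 entries, a list of its own where there are three numbers: the shift along the world's x, y, z in cm, then the turn, a rotation vector about the world's x, y, z in degrees, then the opening, from 0 (shut) to 1 (fully open). A call has 1 to 10 rows; each row shifts and turns the commanded pose from where the row before left it; what a row does not reach is not made up. A row lasts 1/10 s, in which the tool goes at most 50 mm and 8.59 degrees, less where a joint would pass 70% of its speed; a pose out of reach is approached as far as the arm can. A call with a gripper value outside its range is refused whole. The fingers move at their own pace and stop on an object; the grip force is fixed at half the most. Time passes only in rows, so rows that do not move let the fingers close. It gives the time, the measured TCP pose, the force, the opening and the grip force at its end, in the units of the state.
- state(): the state, without advancing time (a new reading comes with each control period).
- read_camera(name): name is "scene" or "side" or "wrist"; returns the picture (420x560x3 uint8, blue, green, red); there is no depth.
- camera_info(name): a dict with "K" (3x3 intrinsics, pixels), "k1" (the pictures are not rectified: a ray, as slopes to the right and down, at radius r is drawn at 1 + k1 r^2 times it, then the intrinsics apply), "cam_to_world" (4x4, takes a point from camera to world coordinates). Camera axes: x right, y down, z forward; pixel columns grow to the right and rows downward; lengths in mm; the calibration is good to about 2 mm. A picture is of the moment at which its call begins: read the wrist's pose just before it. camera_info takes no time and is no camera call; for the wrist camera it gives the pose at the moment of the call.
- env.job_done(): hands the job in; it is judged then, once.
The state is a dict: "t": time; "joints": joint angles; "qvel": joint speeds; "tau": joint torques, N m; "eef_pos": TCP position; "tcp_rot": TCP orientation; "ft_force": force on the tool from outside, world axes, zero at the start; "moment": the same for the moment, N m; "opening": opening from 0.0 (shut) to 1.0 (fully open); "grip_force": force on a finger pad.
Only numpy, scipy, OpenCV 4.12 (cv2) and the standard library are available. Lean on these libraries where they do the work, as an engineer would, in place of code of your own. Each camera call takes 0.05 s, during which the arm holds its last target. There are 200 camera calls.

## Working session

There is one attempt and no reset: what is moved stays moved. The work goes in short steps, Python scripts to look and compute and a tool call to move; the robot and the scene stay as the last step left them, time stands still between calls to the robot, and variables do not carry over. Pictures are saved under pics/ and viewed, at most 10 in all, crops included, and the job is handed in when it is done.

Besides the shell and the picture viewer there is one more tool, called after "Emit:" as name(argument=value, ...) on one line, values as JSON. move_arm: Moves the arm, as the interface text tells. Its arguments: {"type":"object","properties":{"commands":{"type":"array"}},"required":["commands"]}

```bash
mkdir -p pics; cat > h.py <<'E'
import numpy as np, cv2
from cell import state, read_camera, camera_info, env
def ray(ci,u,v):
    K=np.array(ci["K"]);M=np.array(ci["cam_to_world"])
    d=np.array([(u-K[0,2])/K[0,0],(v-K[1,2])/K[1,1]]);s=d.copy()
    for _ in range(20): s=d/(1+ci["k1"]*(s@s))
    return M[:3,3],M[:3,:3]@np.array([s[0],s[1],1.])
def onz(ci,u,v,z):
    o,d=ray(ci,u,v);return o+d*(z-o[2])/d[2]
def proj(ci,p):
    K=np.array(ci["K"]);M=np.array(ci["cam_to_world"])
    c=M[:3,:3].T@(np.array(p,float)-M[:3,3]);s=c[:2]/c[2];s=s*(1+ci["k1"]*(s@s))
    return K[:2,:2]@s+K[:2,2]
def tri(c1,p1,c2,p2):
    o1,d1=ray(c1,*p1);o2,d2=ray(c2,*p2)
    t=np.linalg.lstsq(np.c_[d1,-d2],o2-o1,rcond=None)[0]
    a=o1+t[0]*d1;b=o2+t[1]*d2;return (a+b)/2,np.linalg.norm(a-b)
E
python3 - <<'E'
from h import *
for n in("scene","side"):
    ci=camera_info(n);print(n,np.round(ci["K"],1).tolist(),ci["k1"],np.round(ci["cam_to_world"],3).tolist())
    im=read_camera(n);cv2.imwrite(f"pics/{n}0.png",im)
    cv2.imwrite(f"pics/{n}0b.png",cv2.resize(im,(800,600),interpolation=cv2.INTER_CUBIC))
print(state())
E
```

```text
scene [[392.2, 0.0, 283.7], [0.0, 392.2, 216.7], [0.0, 0.0, 1.0]] -0.11582667468761351 [[0.124, 0.609, -0.783, 1277.987], [0.992, -0.086, 0.091, -55.075], [-0.012, -0.789, -0.615, 689.358], [0.0, 0.0, 0.0, 1.0]]
side [[506.7, 0.0, 285.4], [0.0, 506.7, 209.7], [0.0, 0.0, 1.0]] -0.09055048965022246 [[0.888, -0.268, 0.374, 63.257], [-0.46, -0.553, 0.694, -873.316], [0.021, -0.789, -0.614, 895.648], [0.0, 0.0, 0.0, 1.0]]
{'t': 0.1, 'joints': array([ 1.09537846e+00,  4.91488438e-01,  1.55940284e+00,  8.90052217e-06,
        1.09170983e+00, -1.05626861e-01]), 'qvel': array([ 0.00062341, -0.00125877, -0.00222925, -0.00057886, -0.00190704,
        0.00030679]), 'tau': array([ 2.26170727e-03, -6.13623047e+01, -2.58602160e+01,  6.94075646e-02,
        4.70330310e-02, -6.98753593e-05]), 'eef_pos': array([225.77696311, 582.55398573, 214.12198676]), 'tcp_rot': array([-3.14059065e+00, -1.14172160e-04,  2.77179748e+00]), 'ft_force': array([ 0.1182898 , -0.16469236,  0.10261527]), 'moment': array([ 0.01376849,  0.02338402, -0.01250295]), 'grip_force': 0.0, 'opening': 0.9988392035426387}
```

View pics/scene0b.png

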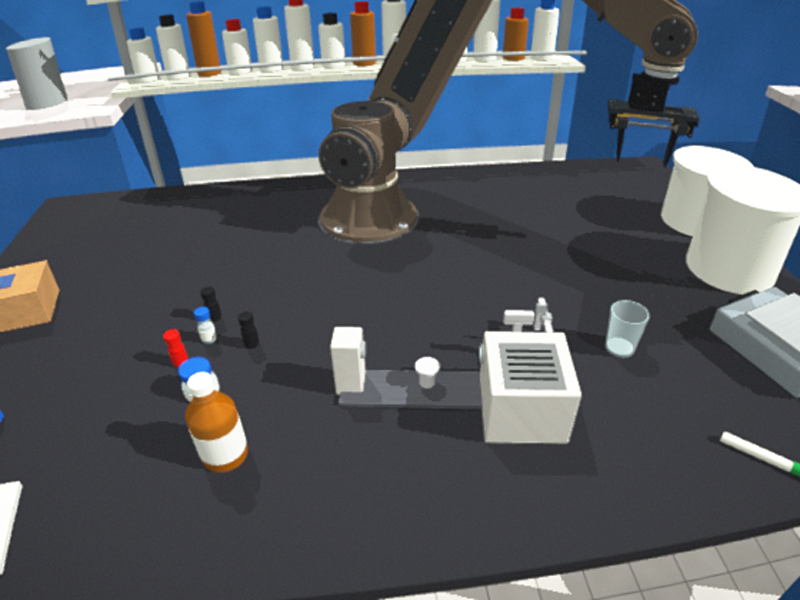

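View pics/side0b.png

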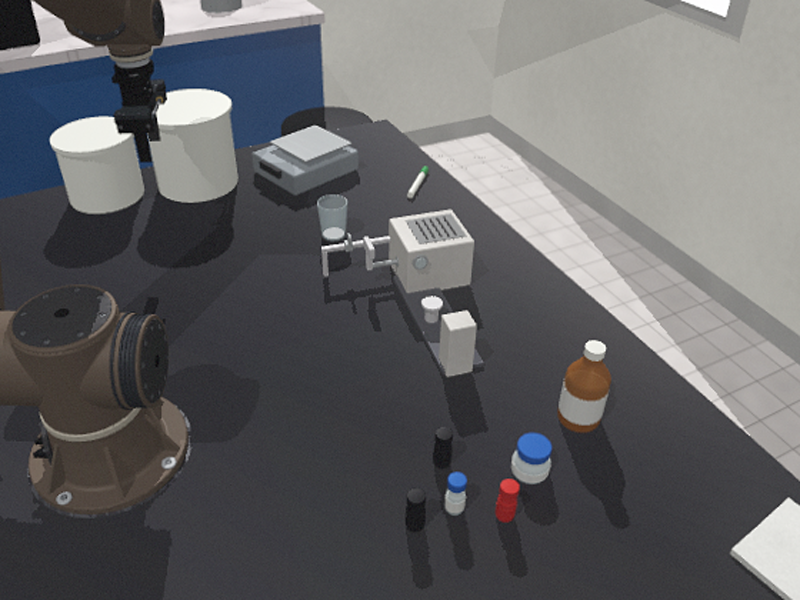

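The scene view shows the blue-capped vial at (205,325) with black and red look-alikes around it. It also shows the stage disc at (427,366), the lamp house at (530,385), the handle bar at (518,317) and the index at (541,312). The side view shows the vial at (456,493), the stage at (432,302), the bar at (370,250) and the index rail from (325,250) to (388,240). All positions are in 800x600 pixels.

```bash
python3 - <<'E'
from h import *
I={n:cv2.imread(f"pics/{n}0.png") for n in("scene","side")};C={n:camera_info(n) for n in I}
def blob(n,box,lo,hi,hsv=True):
    x0,y0,x1,y1=[int(b*.7) for b in box]
    c=I[n][y0:y1,x0:x1];c=cv2.cvtColor(c,cv2.COLOR_BGR2HSV)
    m=cv2.inRange(c,np.array(lo),np.array(hi))
    k,l,s,ce=cv2.connectedComponentsWithStats(m);i=1+np.argmax(s[1:,4])
    return ce[i]+[x0,y0],s[i]+[x0,y0,0,0,0]
blue=((100,120,60),(130,255,255));wh=((0,0,150),(180,60,255))
for nm,b1,b2,col in[("vialcap",(190,300,220,320),(440,468,472,496),blue),("jarcap",(175,355,215,380),(510,430,558,465),blue),
   ("stage",(408,352,446,375),(416,292,446,312),wh),("reagcap",(185,370,218,395),(580,338,610,358),wh)]:
    a,sa=blob("scene",b1,*col);b,sb=blob("side",b2,*col)
    print(nm,a.round(1),sa,b.round(1),sb,tri(C["scene"],a,C["side"],b))
# hand-picked points
P=lambda n,u,v,z:onz(C[n],u*.7,v*.7,z).round(0)
print("lamp top scene corners",[P("scene",*p,110) for p in[(484,334),(563,334),(578,372),(487,375)]])
print("lamp top side corners",[P("side",*p,110) for p in[(391,222),(454,211),(472,240),(413,252)]])
print("recv top scene",[P("scene",*p,110) for p in[(334,328),(361,328),(364,343),(333,343)]])
print("bar scene/side",P("scene",518,317,90),P("side",370,250,90),tri(C["scene"],(518*.7,317*.7),C["side"],(370*.7,250*.7)))
a=np.hstack([cv2.resize(I["scene"][190:320,225:415],None,fx=2.1,fy=2.1*1.4,interpolation=2),cv2.resize(I["side"][135:265,215:345],None,fx=3,fy=2.1*1.4,interpolation=2)])
a1=cv2.resize(I["scene"][195:270,310:410],(800,600),interpolation=2);cv2.imwrite("pics/c1.png",a1)
a1=cv2.resize(I["side"][140:215,220:320],(800,600),interpolation=2);cv2.imwrite("pics/c2.png",a1)
E
```

```text
vialcap [141.3 218.9] [135 214  13  10 103] [319.4 337.1] [313 330  14  15 172] (array([ 438.23329808, -336.5136096 ,   63.53701326]), np.float64(1.5226778375529122))
jarcap [135.3 256.7] [124 249  24  17 253] [373.6 313.3] [362 303  24  22 432] (array([ 577.32626027, -330.45463177,   57.53544776]), np.float64(1.6847592855655178))
stage [298.6 255.7] [290 250  18  12 177] [302.1 211.7] [295 207  15  10 116] (array([615.57376582,  55.62249167,  49.27631368]), np.float64(0.24065108652134584))
reagcap [140.4 268.4] [129 261  23  15 296] [416.2 243.8] [409 238  15  12 148] (array([ 719.5243139 , -271.83515177,  154.53457129]), np.float64(0.30991114640872164))
lamp top scene corners [array([620., 147., 110.]), array([638., 272., 110.]), array([725., 265., 110.]), array([711., 129., 110.])]
lamp top side corners [array([630., 259., 110.]), array([769., 241., 110.]), array([745., 130., 110.]), array([620., 143., 110.])]
recv top scene [array([572., -90., 110.]), array([578., -47., 110.]), array([615., -44., 110.]), array([609., -93., 110.])]
bar scene/side [562. 222.  90.] [560. 212.  90.] (array([562.18144602, 220.09524354,  87.40168118]), np.float64(5.960536494692488))
```

View pics/c1.png

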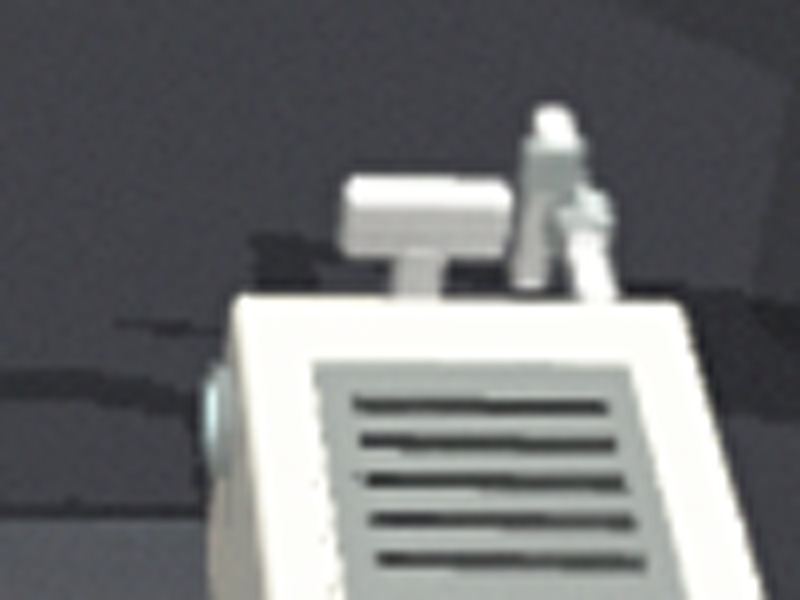

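View pics/c2.png

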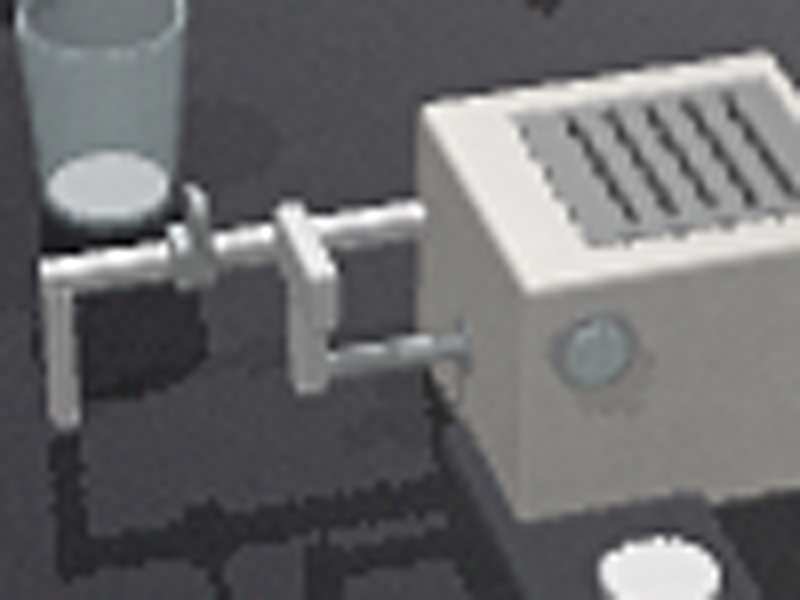

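```bash
python3 - <<'E'
from h import *
C={n:camera_info(n) for n in("scene","side")}
def T(a,b): 
    p,e=tri(C["scene"],np.array(a)*.7,C["side"],np.array(b)*.7);return p.round(0),round(e,1)
print("blackA",T((210,291),(416,495)),"blackB",T((248,316),(444,433)),"red",T((172,335),(509,487)))
print("beaker bottom",onz(C["scene"],620*.7,348*.7,0),"rim",T((629,308),(332,203)))
print("bucket big top",T((752,190),(193,107)),"small",T((713,165),(97,140)))
c=lambda p:(310+p[0]/8,195+p[1]/8); s=lambda p:(220+p[0]/8,140+p[1]/8)
for nm,a,b in[("railend",(553,108),(45,262)),("bartop",(430,182),(308,235)),("pointer?",(575,190),(195,187)),("pointer2?",(550,145),(195,187))]:
    print(nm,tri(C["scene"],c(a),C["side"],s(b)))
print(np.round(camera_info("wrist")["cam_to_world"],3))
E
```

```text
blackA (array([ 375., -331.,   66.]), np.float64(4.3)) blackB (array([ 466., -249.,   66.]), np.float64(5.2)) red (array([ 499., -380.,   66.]), np.float64(2.1))
beaker bottom [570.68666583 427.0445797    0.        ] rim (array([565., 424.,  87.]), np.float64(6.0))
bucket big top (array([365., 773., 209.]), np.float64(6.5)) small (array([138., 835., 154.]), np.float64(8.5))
railend (array([489.57554563, 290.53127707,  70.53871542]), np.float64(0.5271726263213734))
bartop (array([563.15012041, 222.26332148, 102.93411968]), np.float64(1.7574996594683199))
pointer? (array([547.93198344, 279.38068318,  88.0598082 ]), np.float64(10.74565686708347))
pointer2? (array([541.87925639, 269.54607097,  98.78124033]), np.float64(3.98647742079426))
[[ 3.62000e-01  8.90000e-01  2.76000e-01  1.47424e+02]
 [ 9.32000e-01 -3.45000e-01 -1.09000e-01  6.13307e+02]
 [-1.00000e-03  2.97000e-01 -9.55000e-01  3.84849e+02]
 [ 0.00000e+00  0.00000e+00  0.00000e+00  1.00000e+00]]
```

Emit:
move_arm(commands=[[[3.5,-3,3],[0,0,-8],1],[[3.5,-3.5,0],[0,0,-8],1],[[3.5,-3.5,0],[0,0,-8],1],[[3.5,-3.5,0],[0,0,-8],1],[[3.5,-3.5,0],[0,0,-8],1],[[3.5,-3.5,0],[0,0,-8],1],[[3.5,-3.5,0],[0,0,-8],0.6],[[3.5,-3.5,0],[0,0,-8],0.6],[[2,-4.5,0],[0,0,-8],0.6],[[1,-4.8,0],[0,0,-4],0.6]])

```text
t: 1.1
eef_pos: [533.9, 215.7, 241.2]
tcp_rot: [-3.141, 0.0, 1.44]
ft_force: [0.5, -1.0, -0.3]
opening: 0.722
grip_force: 0.0
```

Emit:
move_arm(commands=[[[-0.9,-4.8,0],[0,0,0],0.5],[[-0.9,-4.8,0],[0,0,0],0.5],[[-0.9,-4.8,0],[0,0,0],0.5],[[-0.9,-4.8,0],[0,0,0],0.5],[[-0.9,-4.8,0],[0,0,0],0.5],[[-0.9,-4.8,0],[0,0,0],0.5],[[-0.9,-4.8,0],[0,0,0],0.5],[[-0.9,-4.8,0],[0,0,0],0.5],[[-0.9,-4.8,-1],[0,0,0],0.5],[[-0.9,-4.5,-2],[0,0,0],0.5]])

```text
t: 2.1
eef_pos: [442.4, -261.9, 212.6]
tcp_rot: [3.139, 0.001, 1.445]
ft_force: [1.3, 0.3, -0.0]
opening: 0.5
grip_force: 0.0
```

Emit:
move_arm(commands=[[[-0.6,-4,-3],[0,0,0],0.5],[[0,-1.5,-3],[0,0,0],0.5],[[0,0,0],[0,0,0],0.5],[[0,0,0],[0,0,0],0.5],[[0,0,0],[0,0,0],0.5]])

```text
t: 2.6
eef_pos: [437.3, -313.5, 153.5]
tcp_rot: [3.14, 0.001, 1.446]
ft_force: [0.7, 0.6, -0.3]
opening: 0.501
grip_force: 0.0
```

```bash
python3 - <<'E'
from h import *
ci=camera_info("wrist");s=state();im=read_camera("wrist");cv2.imwrite("pics/w1.png",im)
print(s["eef_pos"],s["tcp_rot"],s["opening"])
m=cv2.inRange(cv2.cvtColor(im,cv2.COLOR_BGR2HSV),(100,120,60),(130,255,255))
k,l,st,ce=cv2.connectedComponentsWithStats(m)
for i in range(1,k):
    if st[i,4]>60: print(st[i],ce[i],onz(ci,*ce[i],70),onz(ci,*ce[i],64))
E
```

```text
[ 437.32997685 -313.47844309  153.52813081] [3.14027245e+00 7.94018748e-04 1.44640548e+00] 0.5012910798118202
[409 179  66  59 737] [433.88059701 199.07734057] [ 565.85610181 -315.40621169   70.        ] [ 568.64191092 -317.43437638   64.        ]
[267 224  32  33 241] [282.10788382 237.406639  ] [ 437.81511493 -333.6130366    70.        ] [ 437.57817511 -336.07102194   64.        ]
```

View pics/w1.png

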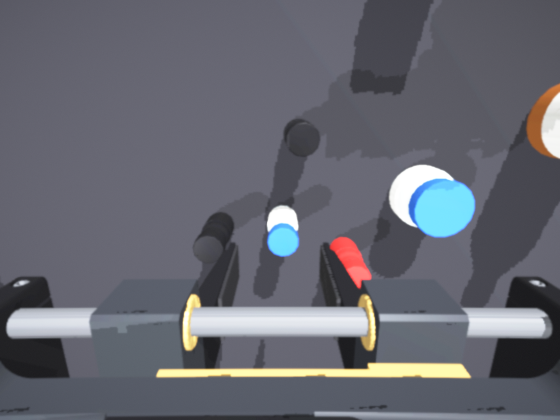

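The wrist view shows the vial's cap at (283,240), the black look-alike at (209,250) and the red one at (357,278). The fingers straddle the vial in x, which is about 22 mm farther along -y. The two measurements agree on (438,-336).

Emit:
move_arm(commands=[[[0.1,-2.2,0],[0,0,0],0.48],[[0,0,-4],[0,0,0],0.48],[[0,0,-3.5],[0,0,0],0.48],[[0,0,-3],[0,0,0],0.48],[[0,0,-2.6],[0,0,0],0.48],[[0,0,0],[0,0,0],0.48],[[0,0,0],[0,0,0],0.48]])

```text
t: 3.35
eef_pos: [438.4, -336.0, 22.4]
tcp_rot: [3.141, 0.001, 1.446]
ft_force: [0.5, -0.3, 0.4]
opening: 0.484
grip_force: 0.0
```

Emit:
move_arm(commands=[[[0,0,0],[0,0,0],0.2],[[0,0,0],[0,0,0],0.2],[[0,0,0],[0,0,0],0.2],[[0,0,0],[0,0,0],0.2],[[0,0,0],[0,0,0],0.2],[[0,0,0],[0,0,0],0.2]])

```text
t: 3.95
eef_pos: [438.1, -336.5, 22.3]
tcp_rot: [3.14, 0.001, 1.445]
ft_force: [-1.2, 0.2, 8.9]
opening: 0.286
grip_force: 30.0
```

Emit:
move_arm(commands=[[[0,0,1],[0,0,0],0.2],[[0,0,3],[0,0,0],0.2],[[0,0,4],[0,0,0],0.2],[[0,0,4],[0,0,0],0.2],[[1.4,3,3],[0,0,0],0.2],[[1.8,4,0],[0,0,0],0.2],[[1.8,4,0],[0,0,0],0.2],[[1.8,4,0],[0,0,0],0.2],[[1.8,4,0],[0,0,0],0.2],[[1.8,4,0],[0,0,0],0.2]])

```text
t: 4.95
eef_pos: [542.1, -104.5, 172.1]
tcp_rot: [3.141, 0.0, 1.445]
ft_force: [0.1, -0.5, 0.2]
opening: 0.283
grip_force: 30.0
```

Emit:
move_arm(commands=[[[1.8,4,0],[0,0,0],0.2],[[1.8,4,0],[0,0,0],0.2],[[1.8,4,0],[0,0,0],0.2],[[1.2,3,0],[0,0,0],0.2],[[0.8,1.2,0],[0,0,0],0.2],[[0,0,0],[0,0,0],0.2],[[0,0,0],[0,0,0],0.2]])

```text
t: 5.65
eef_pos: [615.4, 55.0, 171.3]
tcp_rot: [-3.141, 0.0, 1.445]
ft_force: [-0.5, -0.4, -0.1]
opening: 0.287
grip_force: 30.0
```

```bash
python3 - <<'E'
from h import *
ci=camera_info("wrist");s=state();im=read_camera("wrist");cv2.imwrite("pics/w2.png",im)
print(s["eef_pos"],s["tcp_rot"],s["opening"],s["grip_force"])
cv2.imwrite("pics/s2.png",cv2.resize(read_camera("side")[130:280,210:410],(800,600),interpolation=2))
print("stage expected px",proj(ci,(615.6,55.6,50)))
E
```

```text
[615.36119939  55.02575374 171.27289926] [-3.14128257e+00  3.10134906e-04  1.44525413e+00] 0.2873484142919228 29.990009043831378
stage expected px [278.95375272 202.31727681]
```

View pics/w2.png

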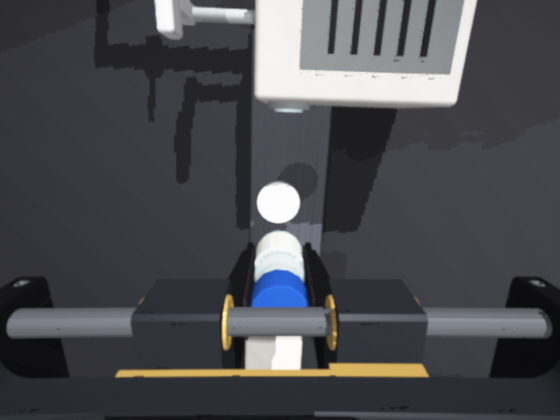

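The stage disc is at (278,202), exactly where my estimate projects, and the vial hangs upright between the pads.

Emit:
move_arm(commands=[[[0,0.05,-4],[0,0,0],0.2],[[0,0,-3],[0,0,0],0.2],[[0,0,-1.8],[0,0,0],0.2],[[0,0,-0.5],[0,0,0],0.2],[[0,0,-0.4],[0,0,0],0.2],[[0,0,-0.1],[0,0,0],0.2],[[0,0,0],[0,0,0],0.2],[[0,0,0],[0,0,0],0.2]])

```text
t: 6.55
eef_pos: [616.1, 56.3, 74.1]
tcp_rot: [3.14, -0.0, 1.445]
ft_force: [-0.5, 0.2, 0.3]
opening: 0.287
grip_force: 30.0
```

Emit:
move_arm(commands=[[[-0.05,-0.05,-0.1],[0,0,0],0.2],[[0,0,-0.05],[0,0,0],0.2],[[0,0,0],[0,0,0],0.2],[[0,0,0],[0,0,0],0.2]])

```text
t: 6.95
eef_pos: [615.4, 55.8, 72.3]
tcp_rot: [3.141, 0.0, 1.445]
ft_force: [-0.1, -0.3, 5.8]
opening: 0.289
grip_force: 30.0
```

Emit:
move_arm(commands=[[[0,0,0],[0,0,0],0.33],[[0,0,0],[0,0,0],0.4],[[0,0,0],[0,0,0],0.5],[[0,0,0],[0,0,0],0.55],[[0,0,0],[0,0,0],0.55]])

```text
t: 7.45
eef_pos: [615.2, 55.8, 71.6]
tcp_rot: [-3.142, 0.0, 1.445]
ft_force: [0.2, -0.7, 0.3]
opening: 0.539
grip_force: 0.0
```

Emit:
move_arm(commands=[[[0,0,1],[0,0,0],0.55],[[0,0,3],[0,0,0],0.55],[[0,0,4],[0,0,0],0.55],[[0,0,3],[0,0,0],0.55],[[-1,2,0],[0,0,0],0.5],[[-1.5,3,0],[0,0,0],0.5],[[-1,3,0],[0,0,0],0.5],[[0,0,0],[0,0,0],0.5],[[0,0,0],[0,0,0],0.5]])

```text
t: 8.35
eef_pos: [580.3, 136.2, 182.4]
tcp_rot: [3.141, -0.0, 1.447]
ft_force: [-0.6, -0.0, -0.6]
opening: 0.502
grip_force: 0.0
```

```bash
python3 - <<'E'
from h import *
C={n:camera_info(n) for n in("scene","side","wrist")};s=state();print(s["eef_pos"])
I={n:read_camera(n) for n in C}
for n in I: cv2.imwrite(f"pics/{n}3.png",I[n])
cs={}
for n in("scene","side"):
    p=proj(C[n],(615.5,55.8,113)).astype(int);w=22
    x0,y0=p-w
    m=cv2.inRange(cv2.cvtColor(I[n][y0:y0+2*w,x0:x0+2*w],cv2.COLOR_BGR2HSV),(100,120,60),(130,255,255))
    k,l,st,ce=cv2.connectedComponentsWithStats(m)
    if k>1: i=1+np.argmax(st[1:,4]);cs[n]=ce[i]+[x0,y0];print(n,st[i],cs[n],p)
if len(cs)==2: print("cap",tri(C["scene"],cs["scene"],C["side"],cs["side"]))
a=np.deg2rad(-7.3)
for nm,q in[("bar",(-65,155,102)),("idx",(-100,190,90)),("railend",(-155,210,70))]:
    w=[615.6+q[0]*np.cos(a)-q[1]*np.sin(a),55.6+q[0]*np.sin(a)+q[1]*np.cos(a),q[2]];print(nm,np.round(w,1),proj(C["wrist"],w))
E
```

```text
[580.31524079 136.15492456 182.37164819]
scene [ 16  16  13  13 138] [298.66666667 235.13043478] [299 235]
side [18 18 10 10 81] [303.38271605 192.77777778] [303 192]
cap (array([615.75202198,  54.74818577, 113.214935  ]), np.float64(0.17915887718047857))
bar [570.8 217.6 102. ] [252.71913964 116.67716078]
idx [540.6 256.8  90. ] [206.50867428  67.65755893]
railend [488.5 283.6  70. ] [140.52634318  42.51471762]
```

View pics/wrist3.png

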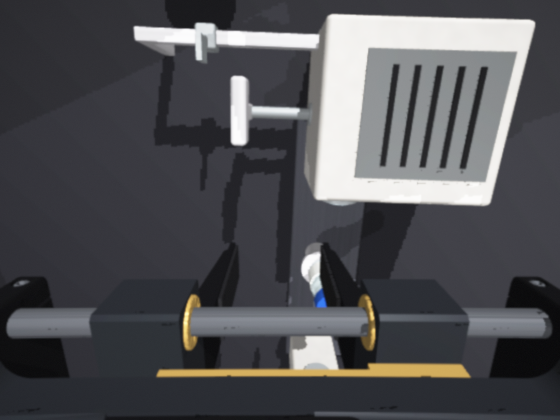

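The wrist view shows the vial standing on the stage. The bar's top runs from (240,77) to (238,144), and the pointer is at about (202,60) on the clip at (205,35).

```bash
python3 - <<'E'
from h import *
ci=camera_info("wrist");im=cv2.imread("pics/wrist3.png")
c=im[10:160,125:325];cv2.imwrite("pics/c3.png",cv2.resize(c,(800,600),interpolation=2))
g=im[70:150,225:258].min(2);m=(g>165).astype(np.uint8)
k,l,st,ce=cv2.connectedComponentsWithStats(m);i=1+np.argmax(st[1:,4]);print(st[i]+[225,70,0,0,0],ce[i]+[225,70])
for u,v,z in[(240,77,102),(239,144,102),(239.5,110.5,102),(201,61,90),(203,59,90),(135,28,70),(137,37,70),(319,36,70)]: print((u,v,z),onz(ci,u,v,z).round(1))
E
```

```text
[ 231   76   16   69 1084] [238.47785978 110.00092251]
(240, 77, 102) [566.4 244.9 102. ]
(239, 144, 102) [557.8 197.8 102. ]
(239.5, 110.5, 102) [562.2 222.1 102. ]
(201, 61, 90) [538.  260.6  90. ]
(203, 59, 90) [539.8 261.7  90. ]
(135, 28, 70) [487.7 292.9  70. ]
(137, 37, 70) [487.6 286.6  70. ]
(319, 36, 70) [629.9 269.6  70. ]
```

View pics/c3.png

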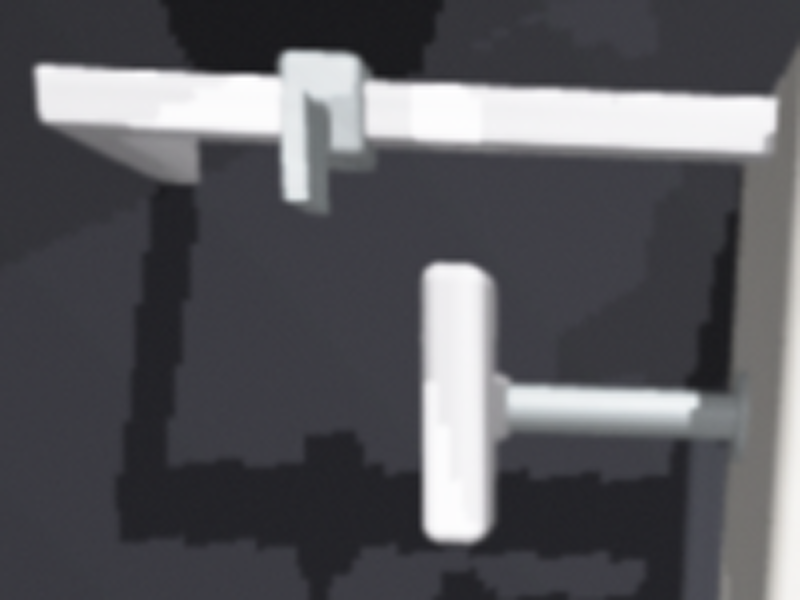

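```bash
python3 - <<'E'
from h import *
ci=camera_info("wrist");q=lambda u,v,z:onz(ci,125+u/4,10+v/4,z)
def yaw(a,b): d=b-a;return np.rad2deg(np.arctan2(d[1],d[0]))
print("rail far",yaw(q(60,66,70),q(750,96,70)),"near",yaw(q(60,125,70),q(750,153,70)))
print("bar L",yaw(q(423,290,102),q(423,520,102))%180-90,"R",yaw(q(494,290,100),q(492,520,100))%180-90,"house",yaw(onz(ci,333,19,110),onz(ci,318,196,110))%180-90)
a=np.deg2rad(-7.5);R=np.array([[np.cos(a),-np.sin(a)],[np.sin(a),np.cos(a)]])
b=[q(458,268,102),q(458,538,102),q(458,403,102)]
f=lambda p:(R.T@(p[:2]-[615.6,55.6])).round(1)
print("bar",[f(p) for p in b],b[2])
for z in(90,95,100): print(z,"tip",f(q(296,200,z)),"sideR bottom",f(q(318,212,z)))
print("clip",f(q(282,53,72)),f(q(362,57,72)),"railend",f(q(40,95,70)))
S=camera_info("side")
o,d=ray(S,244.4,163.4)
for z in(90,95,100): print("side tip",f(onz(S,244.4,163.4,z)))
E
```

```text
rail far -9.269216619898556 near -9.165127569604339
bar L -9.970221486917154 R -9.51546599507411 house -9.78267204392175
bar [array([-73.9, 181.2]), array([-75.5, 133.1]), array([-74.7, 157.9])] [562.16585929 221.90347627 102.        ]
90 tip [-105.1  193.8] sideR bottom [-101.1  191.8]
95 tip [-104.   193.1] sideR bottom [-100.1  191.1]
100 tip [-102.8  192.4] sideR bottom [-99.  190.5]
clip [-109.9  221.9] [-94.5 221.4] railend [-158.3  214.6]
side tip [-97.6 218.9]
side tip [-99.6 211.3]
side tip [-101.7  203.8]
```

Emit:
move_arm(commands=[[[-0.4,2.4,0],[0,0,-2],0.5],[[-0.7,3,0],[0,0,0],0.5],[[-0.7,3.1,0],[0,0,0],0.5],[[0,0,-3.5],[0,0,0],0.5],[[0,0,-3.5],[0,0,0],0.5],[[0,0,-2.5],[0,0,0],0.5],[[0,0,-1.4],[0,0,0],0.5],[[0,0,0],[0,0,0],0.5],[[0,0,0],[0,0,0],0.5]])

```text
t: 9.4
eef_pos: [562.9, 220.6, 73.4]
tcp_rot: [3.141, -0.0, 1.41]
ft_force: [0.8, -0.5, -0.7]
opening: 0.506
grip_force: 0.0
```

Emit:
move_arm(commands=[[[0,0,0],[0,0,0],0.3],[[0,0,0],[0,0,0],0.2],[[0,0,0],[0,0,0],0.1],[[0,0,0],[0,0,0],0.05],[[0,0,0],[0,0,0],0],[[0,0,0],[0,0,0],0],[[0,0,0],[0,0,0],0]])

```text
t: 10.1
eef_pos: [560.6, 221.1, 72.9]
tcp_rot: [-3.138, 0.001, 1.41]
ft_force: [-8.9, 3.2, 7.4]
opening: 0.123
grip_force: 30.0
```

Emit:
move_arm(commands=[[[-0.5,0.1,0],[0,0,0],0],[[-0.6,0.1,0],[0,0,0],0],[[-0.6,0.1,0],[0,0,0],0],[[-0.6,0.1,0],[0,0,0],0],[[-0.5,0.05,0],[0,0,0],0],[[0,0,0],[0,0,0],0],[[0,0,0],[0,0,0],0],[[0,0,0],[0,0,0],0]])

```text
t: 10.9
eef_pos: [535.5, 225.2, 72.9]
tcp_rot: [3.139, -0.001, 1.41]
ft_force: [6.3, -2.2, -1.4]
opening: 0.125
grip_force: 30.0
```

```bash
python3 - <<'E'
from h import *
s=state();print(s["eef_pos"],s["ft_force"],s["opening"])
im=read_camera("wrist");cv2.imwrite("pics/w4.png",im)
sd=read_camera("side")[150:190,225:285];sc=read_camera("scene")[200:240,345:405]
cv2.imwrite("pics/m4.png",np.vstack([np.hstack([cv2.resize(x,(400,267),interpolation=2) for x in(sd,sc)]),cv2.resize(im[20:188,40:440],(800,333),interpolation=2)]))
E
```

```text
[535.48548478 225.24422387  72.93541658] [ 6.3431837  -2.17038617 -1.36043848] 0.12451323011615575
```

View pics/w4.png

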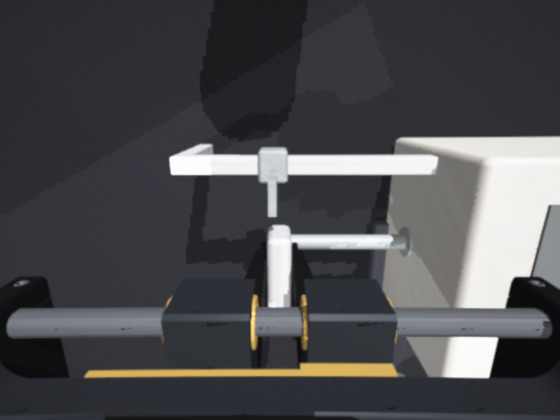

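View pics/m4.png

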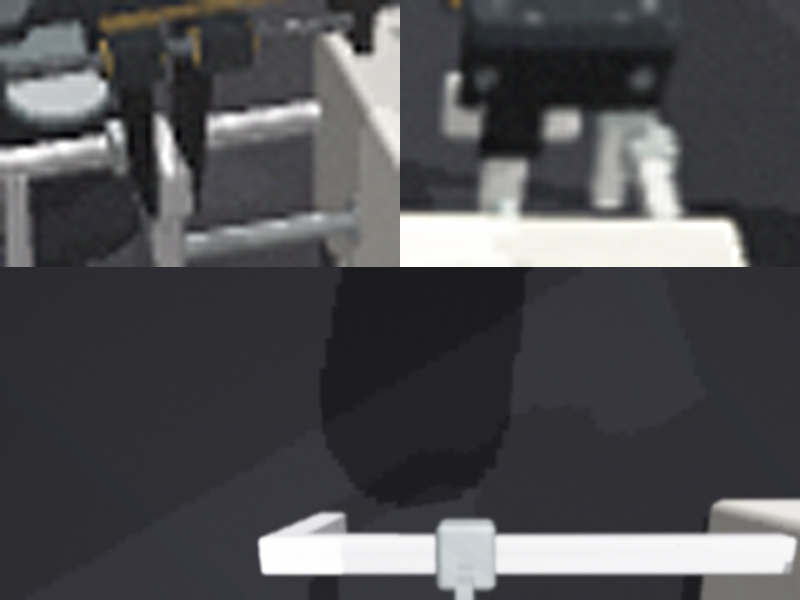

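The wrist view from straight above shows the pointer's end at (272,216) and the bar's outer end at (279.5,228). The bar is about 4 mm short of the pointer.

```bash
python3 - <<'E'
from h import *
ci=camera_info("wrist");im=cv2.imread("pics/w4.png")
def mid(v,lo=150,a=255,b=305):
    r=im[v,a:b].min(1).astype(int);i=np.where(r>lo)[0]+a;return i.min(),i.max(),(i.min()+i.max())/2
for v in(190,200,208,213): print(v,mid(v,110,258,288))
for v in(233,240,250,260): print(v,mid(v,150,262,292))
u=np.array([np.cos(np.deg2rad(-9.2)),np.sin(np.deg2rad(-9.2))])
for z in(90,95,100): print(z,u@onz(ci,272,210,z)[:2])
for v in(233,240,250,260): print("bar",u@onz(ci,mid(v,150,262,292)[2],v,102)[:2])
print(u@state()["eef_pos"][:2])
E
```

```text
190 (np.int64(267), np.int64(276), np.float64(271.5))
200 (np.int64(268), np.int64(276), np.float64(272.0))
208 (np.int64(268), np.int64(276), np.float64(272.0))
213 (np.int64(268), np.int64(276), np.float64(272.0))
233 (np.int64(269), np.int64(290), np.float64(279.5))
240 (np.int64(268), np.int64(291), np.float64(279.5))
250 (np.int64(268), np.int64(290), np.float64(279.0))
260 (np.int64(268), np.int64(290), np.float64(279.0))
90 489.2500749714021
95 489.3511987974426
100 489.4523226234832
bar 492.98386146791563
bar 492.9834030089285
bar 492.740519275848
bar 492.7373839871782
492.60684099734283
```

Emit:
move_arm(commands=[[[-0.18,0.03,0],[0,0,0],0],[[-0.18,0.03,0],[0,0,0],0],[[0,0,0],[0,0,0],0],[[0,0,0],[0,0,0],0],[[0,0,0],[0,0,0],0],[[0,0,0],[0,0,0],0],[[0,0,0],[0,0,0],0],[[0,0,0],[0,0,0],0]])

```text
t: 11.85
eef_pos: [532.0, 225.8, 72.9]
tcp_rot: [3.139, -0.001, 1.41]
ft_force: [7.1, -2.7, -1.5]
opening: 0.12
grip_force: 30.0
```

```bash
python3 - <<'E'
from h import *
ci=camera_info("wrist");im=read_camera("wrist")
def mid(v,lo,a,b):
    r=im[v,a:b].min(1).astype(int);i=np.where(r>lo)[0]+a;return (i.min()+i.max())/2,i.max()-i.min()
u=np.array([np.cos(np.deg2rad(-9.2)),np.sin(np.deg2rad(-9.2))])
for v in(200,208): m=mid(v,110,258,298);print("ptr",m,u@onz(ci,m[0],v,95)[:2])
for v in(233,240,250): m=mid(v,150,262,292);print("bar",m,u@onz(ci,m[0],v,102)[:2])
C={n:camera_info(n) for n in("scene","side")};cs=[]
for n in C:
    I=read_camera(n);x0,y0=proj(C[n],(615.5,55.8,113)).astype(int)-22
    k,l,st,ce=cv2.connectedComponentsWithStats(cv2.inRange(cv2.cvtColor(I[y0:y0+44,x0:x0+44],cv2.COLOR_BGR2HSV),(100,120,60),(130,255,255)))
    i=1+np.argmax(st[1:,4]);cs.append(ce[i]+[x0,y0])
print("cap",tri(C["scene"],cs[0],C["side"],cs[1]));s=state();print(s["t"],s["grip_force"],s["eef_pos"])
E
```

```text
ptr (np.float64(279.0), np.int64(8)) 489.19816581882446
ptr (np.float64(279.0), np.int64(8)) 489.19577746248564
bar (np.float64(279.5), np.int64(21)) 489.4062427842614
bar (np.float64(279.5), np.int64(23)) 489.4057653155175
bar (np.float64(279.0), np.int64(22)) 489.16285290402016
cap (array([615.73243547,  55.01900388, 113.25058813]), np.float64(0.6245222528533038))
12.0 30.023227147758007 [531.96574851 225.82809556  72.90487351]
```

Bar and pointer agree to within about 0.2 mm, and the vial has not moved from the stage. I'm handing the job in.

```bash
python3 -c "
from cell import env
print(env.job_done())"
```

```text
the job is handed in; nothing more can be done
None
```

The vial stands upright and released on the sample stage, within about 1 mm of its centre by my measurement. The gripper is holding the shutter handle within about 0.2 mm of the index pointer. The job is handed in at about 12 s on the robot's clock; no verdict was returned.

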